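# Shake the forgotten token out of the slotted token box

## Robot

A 7-joint arm with a two-finger parallel gripper is mounted at the origin on the work surface. World frame = base frame: x ahead of the robot, y to its left, z up, the work surface at z = 0. Lengths are in m, angles in rad, forces in N, time in s.
With the tool pointing down it reaches from about 0.4 to 0.925 m from the base axis. Payload 5.6 kg.
Tool frame: the origin (TCP) lies at the centre of the arm's flange, where the gripper is bolted on; the fingertips stand 173 mm ahead of it and the grasp point (between the pads) lies r.grip_point_offset ahead of it (r.grip_point_offset is the distance from the TCP to the grasp point, in m); z points along the fingers, x is the direction in which the jaws open and shut, and the axes are right-handed (so a half turn about z gives the same grasp; the last joint's range is limited). The gripper opens to 85 mm and grips with 20 to 120 N. Pads are 22 mm wide; open, the fingers measure 114 mm over their backs; the gripper's body (76 mm by 85 mm) begins 54 mm behind the grasp point. The pads swing forward as they close: fully open they stand 13 mm farther back than shut.
Start: joints at [-1.25, 0.468, -0.012, 1.603, 0.006, 1.071, -0.056], TCP at [0.231, 0.607, 0.405] pointing down, gripper open.
Joint ranges: [-2.53, 2.53], [-0.31, 2.02], [-1.57, 1.55], [0.28, 2.44], [-1.29, 4.43], [0.15, 1.84], [-2.92, 2.92]. Speed limits (rad/s): [2.57, 2.57, 3.14, 3.14, 3.14, 3.14, 3.14].

## Interface

Orientations are given as a unit quaternion [w, x, y, z].
In Python, from bench import r gives the robot as it stands.
- The arm moves only by the tool play_rows, never from a script. Its argument "increments" is a list of rows, each a list of 3 entries, a list of its own where there are three numbers: the shift along the tool's x, y, z scaled (see below), then the turn about the tool's z scaled (see below), then the opening, from 0 (shut) to 1 (fully open). A call has 1 to 8 rows; each row is the pose to reach, as a shift and turn from the pose measured when the call began, along the tool's axes at that moment; what a row does not reach only later rows make up. The controller multiplies each number of a shift by 1 m and each number of a turn by 60 degrees. A row lasts 1/8 s, in which the tool goes at most 62.5 mm and 10.7 degrees, less where a joint would pass 70% of its speed; a pose out of reach is approached as far as the arm can. A call with a number of a shift or a turn outside -1 to 1 is refused whole. A call with a gripper value outside its range is refused whole. The fingers move at their own pace and stop on an object; "force" is the grip in N (left out, the last holds). Time passes only in rows, so rows that repeat a pose let the fingers close. It gives the time, the measured TCP pose, the force and the opening at its end, in the units of the state.
- r.get_state(): the state, without advancing time (a new reading comes with each control period).
- r.capture(name): name is "scene" or "top" or "wrist"; returns the picture (384x512x3 uint8, red, green, blue); there is no depth.
- r.calibration(name): a dict with "intrinsics" (3x3 intrinsics, pixels), "R" (3x3) and "t" (3): a world point X has camera coordinates R X + t. Camera axes: x right, y down, z forward; pixel columns grow to the right and rows downward; lengths in m; the calibration is good to about 2 mm. A picture is of the moment at which its call begins: read the wrist's pose just before it. calibration takes no time and is no camera call; for the wrist camera it gives the pose at the moment of the call.
- r.job_done(): hands the job in, once; it reports no verdict.
The state is a dict: "time_s": time; "joint_pos": joint angles; "qvel": joint speeds; "tau": joint torques, N m; "position": TCP position; "ee_rot": TCP orientation; "contact_force": force on the tool from outside, world axes, zero at the start; "torque": the same for the moment, N m; "opening": finger opening in m.
Only numpy, scipy, OpenCV 4.12 (cv2) and the standard library are available. Lean on these libraries where they do the work, as an engineer would, in place of code of your own. Each camera call takes 0.05 s, during which the arm holds its last target. There are 200 camera calls.

## Task

One red batch token is still inside the closed yellow token box (not the green one). Lay the yellow box down on its side and let go of it so that you can take a fresh grip, then turn it slot-down over the steel tray and shake it until the token drops out through the slot into the tray. Leave the token in the tray without touching it with the fingers, lay the empty box on its side on the blue mat, and do not disturb the other things.

Things in the scene. Friction and masses are not known exactly. Their poses are not given: they have to be found in the camera images.
- token_box: loose closed yellow plastic box, 86 mm (own x) x 40 mm (own y) x 86 mm (own z), about 150 g, walls 4 mm, inside 78 x 32 x 78 mm; at the start it stands upright on the bench with its slotted face up. Origin: centre of the face opposite the slot; own z runs from there to the slotted face. The slot is centred in that face, 78 mm long along x and 12 mm wide along y; it is the only opening. Grip it across its 40 mm width (own y). It is symmetric under a half turn about own z
- token_box_center (a point): the centre of the yellow box, 43 mm from its origin along own z; same axes
- token: loose round red plastic token like a big coin, 60 mm diameter, 8 mm thick, its axle along own y, about 28 g, smooth (friction with the box about 0.2). It starts hidden inside the yellow box, standing on its rim, and fits the slot only when edge-on over it. Origin: a point on its rim
- token_center (a point): centre of the red token, same axes. In the inverted box the token mostly stays leaning from wall to wall, its rim beside the slot; quick shakes to and fro along the box's own y (some 50 mm in 0.3 s), or rocking the box 0.4 to 0.7 rad about its own x one way then the other, bring the rim over the slot
- tray: fixed steel tray, 200 mm (x) x 240 mm (y), rim 20 mm high, sheet 3 mm; origin: centre of its underside on the bench
- mat: fixed flat blue mat, 180 mm (x) x 200 mm (y), 3 mm thick; origin: centre of its underside on the bench
- green_box: bystander: a green box of the same shape and size, standing upright on the bench beside the yellow one, empty; origin: centre of its underside. Leave alone
- spray_can: bystander: upright can, 52 mm diameter, 170 mm tall, behind the work area; origin: centre of its underside. Leave alone
- jar: bystander: upright jar, 72 mm diameter, 85 mm tall, behind the work area; origin: centre of its underside. Leave alone
- scraper: bystander: bench scraper lying flat, 150 mm wide (y) x 100 mm (x) x 26 mm high, behind the work area; origin on the bench under the middle of the blade edge far from the handle; the handle lies towards the robot. Leave alone
- bowl: bystander: steel bowl, 120 mm across, 50 mm tall, behind the work area; origin: centre of its underside. Leave alone

How it is judged:
On the way, in this order (a step that is already met when the one before it is completed fails the run):
1. the yellow box lies on its side on the bench or mat, let go, the token still inside (angle between token_box's own z axis and vertical between 1.4 and 1.74 rad and height (world z) of token_box_center below 0.055 m and contact force between the fingers and token_box below 0.2 N and linear speed of token_box below 0.03 m/s and distance between token_center and token_box_center below 0.05 m), for 0.2 s.
2. the token has dropped into the tray while the box is still slot-down (angle between token_box's own z axis and vertical above 1.75 rad and height (world z) of token_center below 0.045 m and x of token_center in the frame of tray between -0.1 and 0.1 m and y of token_center in the frame of tray between -0.12 and 0.12 m and distance between token_center and token_box_center above 0.06 m), for 0.05 s.
At the end, for the whole second after the job is handed in: The red token lies at rest in the tray (its centre within the tray's outline and below 45 mm); the yellow box lies on its side (any side, own z within about 10 degrees of level) with its centre over the mat and below 55 mm, at rest and released (height (world z) of token_center below 0.045 m and linear speed of each of token, token_box below 0.02 m/s and x of token_center in the frame of tray between -0.1 and 0.1 m and y of token_center in the frame of tray between -0.12 and 0.12 m and angle between token_box's own z axis and vertical between 1.4 and 1.74 rad and height (world z) of token_box_center below 0.055 m and x of token_box_center in the frame of mat between -0.09 and 0.09 m and y of token_box_center in the frame of mat between -0.1 and 0.1 m and contact force between the fingers and token_box below 0.2 N); the robot touches nothing.
It fails at once if the fingers touch the token (contact force between the fingers and token above 0.5 N).
It fails at once if the green box is shifted by more than 30 mm (distance of green_box from where it was at the start of the episode above 0.03 m).
It fails at once if another bystander is shifted by more than 30 mm (distance of any of spray_can, jar, scraper, bowl from where it was at the start of the episode above 0.03 m).
It also fails if it takes over 58 s, if anything falls off the work surface, if the arm or the gripper's body presses on something with over 40 N, if the wrist force passes 120 N, or if a joint passes its speed limit or range.

## Working session

There is one attempt and no reset: what is moved stays moved. The work goes in short steps, Python scripts to look and compute and a tool call to move; the robot and the scene stay as the last step left them, time stands still between calls to the robot, and variables do not carry over. Pictures are saved under pics/ and viewed, about 8 in all and at most 12, crops included, and the job is handed in when it is done.

Besides the shell and the picture viewer there is one more tool, called after "Call:" in YAML: its name, and indented under it one key for each argument. play_rows: Moves the arm, as the interface text tells. Shifts and turns lie within -1 to 1; 1 stands for 1 m of shift or 60 degrees of turn. Its arguments: {"type":"object","properties":{"increments":{"type":"array","items":{"type":"array"}},"force":{"type":"number"}},"required":["increments"]}

```bash
mkdir -p pics; ls
python3 - <<'E'
from bench import r
import cv2,numpy as np
s=r.get_state();print(s,r.grip_point_offset)
a=r.capture("scene");b=r.capture("top")
for n in("scene","top"):
    c=r.calibration(n);print(n,np.round(c["intrinsics"],1).tolist(),np.round(c["R"],3).tolist(),np.round(c["t"],3).tolist())
np.save("scene0.npy",a);np.save("top0.npy",b)
cv2.imwrite("pics/a.png",np.vstack([a,b])[:,:,::-1][:,:] if 0 else cv2.resize(np.hstack([a,b])[:,:,::-1],(800,300)))
cv2.imwrite("pics/b.png",cv2.resize(b[:,:,::-1],(768,576)))
E
```

```text
pics
{'time_s': 0.0, 'joint_pos': array([-1.25001704,  0.46839174, -0.01158359,  1.60364763,  0.0059945 ,
        1.07136544, -0.05626636]), 'qvel': array([-0.00016479,  0.00132731,  0.00116598, -0.00090406, -0.00019146,
        0.00301106,  0.00051736]), 'tau': array([-2.67486503e-04, -5.32385194e+01,  2.13792193e-02, -2.51303476e+01,
        1.14141326e-02,  7.82608084e-03,  1.96289653e-05]), 'position': array([0.23123879, 0.60720672, 0.40371864]), 'ee_rot': array([ 5.55775354e-04,  8.23363345e-01,  5.67513887e-01, -6.93762359e-04]), 'contact_force': array([ 0.0937986 , -0.44370142,  0.77185426]), 'torque': array([-0.00366518,  0.05044138,  0.03116303]), 'opening': 0.08526039828216395} 0.1547
scene [[440.0, 0.0, 251.1], [0.0, 440.0, 190.1], [0.0, 0.0, 1.0]] [[-0.782, 0.624, -0.002], [0.522, 0.653, -0.549], [-0.341, -0.43, -0.836]] [0.486, -0.304, 1.276]
top [[402.9, 0.0, 256.3], [0.0, 402.9, 200.0], [0.0, 0.0, 1.0]] [[-0.026, -1.0, -0.001], [-0.996, 0.026, -0.084], [0.084, -0.001, -0.996]] [0.014, 0.607, 1.24]
```

View pics/b.png

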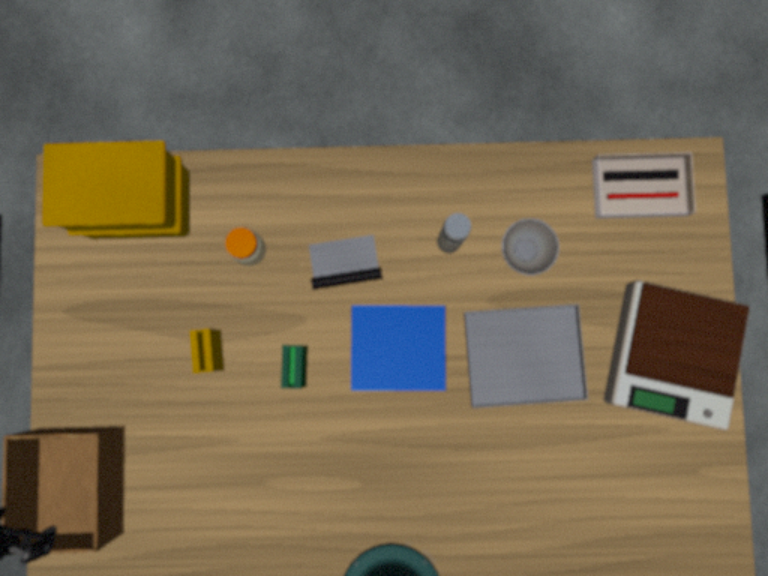

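View pics/a.png

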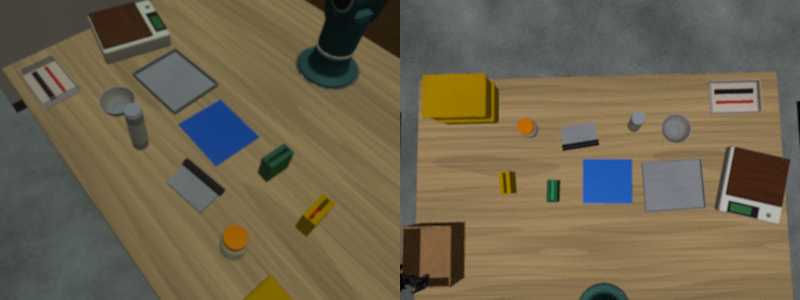

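```bash
cat > h.py <<'E'
from bench import r
import cv2,numpy as np
def ray(n,uv,z,c=None):
    c=c or r.calibration(n);K,R,t=[np.array(c[k]) for k in("intrinsics","R","t")]
    d=R.T@np.linalg.solve(K,np.array([uv[0],uv[1],1.]));o=-R.T@t
    return o+d*(z-o[2])/d[2]
def proj(n,X,c=None):
    c=c or r.calibration(n);p=np.array(c["intrinsics"])@(np.array(c["R"])@X+np.array(c["t"]));return p[:2]/p[2]
def yaw(s):
    w,x,y,z=s["ee_rot"];return np.arctan2(2*(x*y+w*z),1-2*(y*y+z*z))
def st():
    s=r.get_state();g=s["position"].copy()
    w,x,y,z=s["ee_rot"];zt=np.array([2*(x*z+w*y),2*(y*z-w*x),1-2*(x*x+y*y)])
    g=g+r.grip_point_offset*zt
    print("t",round(s["time_s"],2),"grip",np.round(g,4),"yaw(deg) of tool x",round(np.degrees(yaw(s)),1),"zt",np.round(zt,3),"open",round(s["opening"],4),"F",np.round(s["contact_force"],1));return s,g,yaw(s)
def to(X,deg):
    """shift in tool axes & scaled turn to bring grip point to X with tool x at yaw deg (mod 180)"""
    s,g,y=st();w,x,yy,z=s["ee_rot"]
    from scipy.spatial.transform import Rotation as Ro
    R=Ro.from_quat([x,yy,z,w]).as_matrix()
    d=R.T@(np.array(X)-g);t=(deg-np.degrees(y)+90)%180-90
    print("shift",np.round(d,4),"turn scaled",round(-t/60,3)," alt",round((-t+180*np.sign(t))/60,3))
E
python3 - <<'E'
from h import *
b=np.load("top0.npy");hsv=cv2.cvtColor(b,cv2.COLOR_RGB2HSV)
def blob(m,roi,z):
    M=np.zeros_like(m);x0,y0,x1,y1=roi;M[y0:y1,x0:x1]=m[y0:y1,x0:x1]
    c=max(cv2.findContours(M,0,1)[0],key=cv2.contourArea);rc=cv2.minAreaRect(c)
    P=np.array([ray("top",p,z)[:2] for p in cv2.boxPoints(rc)]);print(rc,"\n",np.round(P,3).tolist(),"ctr",P.mean(0).round(3));return P
yel=cv2.inRange(hsv,(18,100,60),(35,255,255));
print("yellow");blob(yel,(110,200,170,270),.086)
print("mat");blob(cv2.inRange(hsv,(105,120,60),(125,255,255)),(220,190,310,270),.003)
g=cv2.inRange(hsv,(0,0,60),(180,70,255))
print("tray");blob(g,(300,195,398,275),.02)
print("green");blob(cv2.inRange(hsv,(60,80,30),(95,255,255)),(175,220,215,265),.086)
a=np.load("scene0.npy")
cv2.imwrite("pics/c.png",np.hstack([cv2.resize(b[205:260,115:215],(400,220),interpolation=2),cv2.resize(a[170:310,310:450],(400,400),interpolation=2)[:220] if 0 else cv2.resize(a[175:305,320:440],(240,260),interpolation=2)[:220]])[:,:,::-1])
cv2.imwrite("pics/c.png",cv2.resize(b[205:260,115:215,::-1],(800,440),interpolation=2))
E
```

```text
yellow
((139.5, 234.5), (69.0, 59.0), 90.0) 
 [[0.613, 0.436], [0.608, 0.259], [0.404, 0.261], [0.409, 0.435]] ctr [0.509 0.348]
mat
((265.0, 231.5), (61.99999237060547, 54.99999237060547), -0.0) 
 [[0.423, 0.073], [0.598, 0.07], [0.592, -0.128], [0.418, -0.122]] ctr [ 0.508 -0.027]
tray
((350.2460632324219, 236.78155517578125), (65.51599884033203, 78.4048080444336), 85.71085357666016) 
 [[0.581, -0.166], [0.593, -0.413], [0.389, -0.418], [0.377, -0.174]] ctr [ 0.485 -0.293]
green
((195.0, 244.0), (26.0, 14.0), 90.0) 
 [[0.514, 0.204], [0.513, 0.162], [0.437, 0.163], [0.438, 0.204]] ctr [0.476 0.183]
```

View pics/c.png

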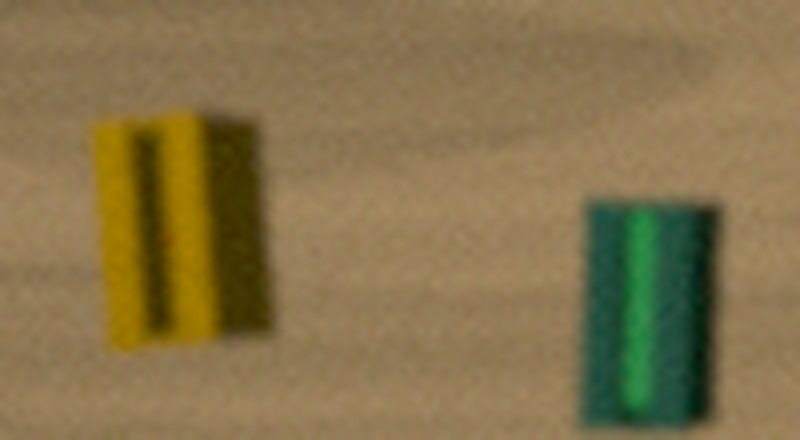

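Run:
```python
from h import *
P=[ray("top",(115+u/8,205+v/8),.086) for u,v in((95,122),(200,112),(215,340),(110,350))]
P=np.array(P)[:,:2];print(P.round(3),P.mean(0)); d=(P[0]+P[1]-P[2]-P[3]);ang=np.degrees(np.arctan2(d[1],d[0]));print("long axis deg",ang,np.linalg.norm(d)/2,np.linalg.norm(P[0]-P[1]))
c=P.mean(0);u=d/np.linalg.norm(d)
print("u",u)
to([c[0],c[1],.25],ang+90)
# scene check
a=np.load("scene0.npy");print(proj("scene",np.array([c[0],c[1],.086])))
```

```text
[[0.551 0.385]
 [0.554 0.346]
 [0.469 0.341]
 [0.467 0.38 ]] [0.51019167 0.36293289]
long axis deg 3.738712537669419 0.08470788623786533 0.03919915955164909
u [0.99787179 0.06520655]
t 0.1 grip [0.2312 0.607  0.2491] yaw(deg) of tool x 69.1 zt [-0.001 -0.002 -1.   ] open 0.0853 F [0.9 1.1 0.5]
shift [-0.1288  0.3476 -0.0007] turn scaled -0.41  alt 2.59
[408.75907949 266.47358488]
```

Call:
play_rows:
  increments:
    - [[-0.12,0.366,0.0],-0.41,1]
    - [[-0.12,0.366,0.0],-0.41,1]
    - [[-0.12,0.366,0.0],-0.41,1]
    - [[-0.12,0.366,0.0],-0.41,1]
    - [[-0.12,0.366,0.0],-0.41,1]
    - [[-0.12,0.366,0.0],-0.41,1]
    - [[-0.12,0.366,0.05],-0.41,1]
    - [[-0.12,0.366,0.1],-0.41,1]
  force: 30

```text
time_s: 1.1
position: [0.5321, 0.3628, 0.303]
ee_rot: [0.001, 0.685, 0.729, -0.0]
contact_force: [-0.2, 1.3, -0.4]
opening: 0.0853
```

Run:
```python
from h import *
to([.530,.364,.076],93.7)
c=r.calibration("wrist");w=r.capture("wrist");np.save("w.npy",w);cv2.imwrite("pics/d.png",w[:,:,::-1])
c0=np.array([.510,.363]);u=np.array([.998,.065]);v=np.array([-.065,.998])
for a in(-1,1):
  for b in(-1,1): print(a,b,proj("wrist",np.array([*(c0+u*a*.043+v*b*.02),.086]),c).round(0))
```

```text
t 1.1 grip [0.5322 0.3625 0.1483] yaw(deg) of tool x 93.5 zt [ 0.001 -0.001 -1.   ] open 0.0853 F [-0.2  1.3 -0.4]
shift [ 0.0017 -0.0022  0.0723] turn scaled -0.003  alt 2.997
-1 -1 [228. 117.]
-1 1 [293. 117.]
1 -1 [232. 243.]
1 1 [289. 243.]
```

View pics/d.png

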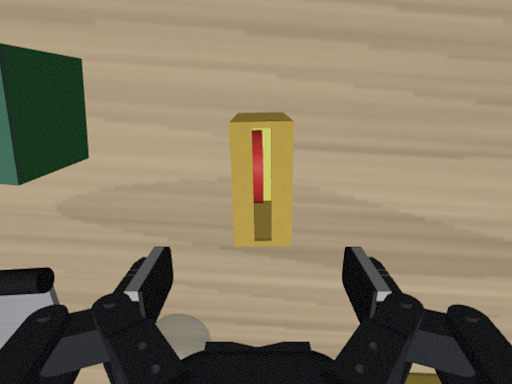

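Call:
play_rows:
  increments:
    - [[0.002,-0.002,0.04],0,1]
    - [[0.002,-0.002,0.072],0,1]
    - [[0.002,-0.002,0.072],0,1]
    - [[0.002,-0.002,0.072],0,0]
    - [[0.002,-0.002,0.072],0,0]
    - [[0.002,-0.002,0.072],0,0]
    - [[0.002,-0.002,0.072],0,0]
  force: 30

```text
time_s: 2.02
position: [0.5267, 0.3638, 0.2251]
ee_rot: [-0.0, 0.684, 0.729, -0.005]
contact_force: [-1.4, -0.2, 6.7]
opening: 0.0399
```

Run:
```python
from h import *
st()
```

```text
t 2.02 grip [0.5256 0.3627 0.0704] yaw(deg) of tool x 93.6 zt [-0.007 -0.007 -1.   ] open 0.0399 F [-1.4 -0.2  6.7]
```

Call:
play_rows:
  increments:
    - [[0,0.012,0.0],0,0]
    - [[0,0.026,-0.001],0,0]
    - [[0,0.039,0.0],0,0]
    - [[0,0.039,0.0],0,0]
  force: 30

```text
time_s: 2.52
position: [0.5676, 0.3659, 0.2251]
ee_rot: [0.0, 0.685, 0.729, -0.004]
contact_force: [2.6, -0.5, 2.8]
opening: 0.0399
```

Run:
```python
from h import *
st()
a=r.capture("scene");cv2.imwrite("pics/e.png",cv2.resize(a[150:320,320:500,::-1],(720,680))[:600])
```

```text
t 2.52 grip [0.5668 0.3649 0.0704] yaw(deg) of tool x 93.6 zt [-0.005 -0.006 -1.   ] open 0.0399 F [ 2.6 -0.5  2.8]
```

View pics/e.png

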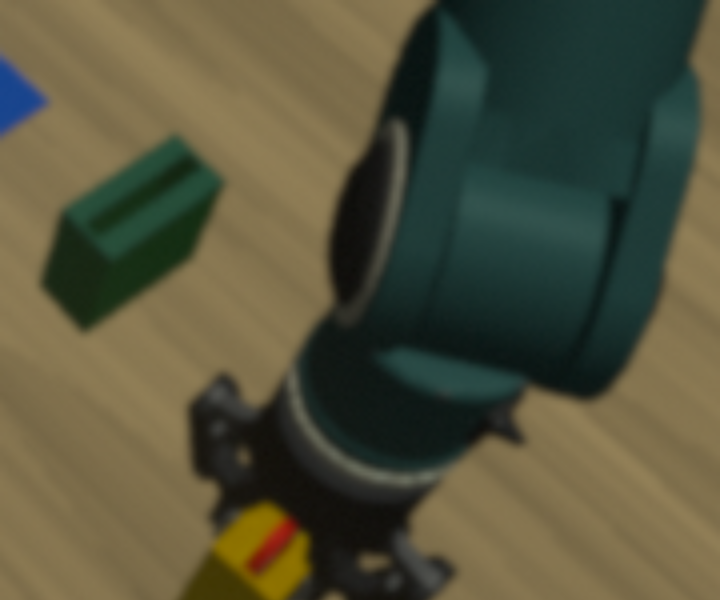

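Call:
play_rows:
  increments:
    - [[0,0.035,-0.05],0,0]
    - [[0,0.03,-0.1],0,0]
    - [[-0.06,0.02,-0.1],0.15,0]
    - [[-0.11,0.0,-0.1],0.32,0]
    - [[-0.16,-0.01,-0.1],0.5,0]
    - [[-0.2,-0.02,-0.1],0.67,0]
    - [[-0.252,-0.028,-0.1],0.85,0]
    - [[-0.252,-0.028,-0.1],1,0]
  force: 40

```text
time_s: 3.58
position: [0.5545, 0.1081, 0.3264]
ee_rot: [0.003, 0.959, 0.283, -0.005]
contact_force: [1.6, 0.8, -1.8]
opening: 0.0398
```

Run:
```python
from h import *
to([.555,.112,.175],2.5)
print(st()[0]["joint_pos"].round(2))
w=r.capture("wrist");a=r.capture("scene");cv2.imwrite("pics/f.png",np.hstack([cv2.resize(w,(400,300)),cv2.resize(a[60:300,160:480],(400,300))])[:,:,::-1])
```

```text
t 3.58 grip [0.5533 0.1068 0.1717] yaw(deg) of tool x 32.8 zt [-0.007 -0.009 -1.   ] open 0.0398 F [ 1.6  0.8 -1.8]
shift [ 0.0042 -0.0035 -0.0034] turn scaled 0.506  alt -2.494
t 3.58 grip [0.5533 0.1068 0.1717] yaw(deg) of tool x 32.8 zt [-0.007 -0.009 -1.   ] open 0.0398 F [ 1.6  0.8 -1.8]
[-0.48  0.43  0.29  1.89 -0.15  0.85  0.45]
```

View pics/f.png

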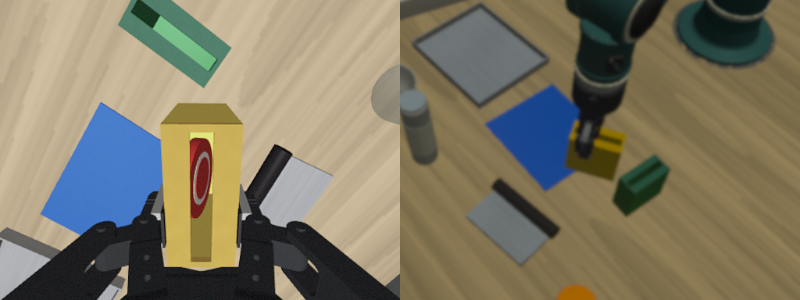

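Run:
```python
from h import *
s,g,y=st();yt=np.array([np.sin(y),-np.cos(y)]);xt=np.array([np.cos(y),np.sin(y)])
for p in((160,125),(243,125),(164,264),(238,267)):
    X=ray("wrist",np.array(p)*1.28,.1877);print(np.round([(X[:2]-g[:2])@xt,(X[:2]-g[:2])@yt],4))
```

```text
t 3.67 grip [0.5537 0.1116 0.1716] yaw(deg) of tool x 33.5 zt [-0.007 -0.007 -1.   ] open 0.0396 F [ 0.3  0.5 -1.8]
[-0.0187 -0.056 ]
[ 0.0207 -0.0561]
[-0.021   0.0275]
[0.0226 0.0293]
```

Call:
play_rows:
  increments:
    - [[0.004,0.004,0.03],0.15,0]
    - [[0.004,0.004,0.06],0.3,0]
    - [[0.004,0.004,0.085],0.45,0]
    - [[0.004,0.0,0.085],0.53,0]
    - [[0.004,0.0,0.085],0.53,0]

```text
time_s: 4.3
position: [0.5569, 0.1158, 0.2404]
ee_rot: [0.003, 1.0, 0.018, -0.004]
contact_force: [-0.2, -0.1, -1.5]
opening: 0.0399
```

Run:
```python
from h import *
st()
```

```text
t 4.3 grip [0.5556 0.1147 0.0857] yaw(deg) of tool x 2.0 zt [-0.009 -0.007 -1.   ] open 0.0399 F [-0.2 -0.1 -1.5]
```

Call:
play_rows:
  increments:
    - [[0,0,0.01],0,0]
    - [[0,0,0.018],0,0]
    - [[0,0.005,0.018],0,0]
    - [[0,0.01,0.018],0,0]
    - [[0,0.015,0.018],0,0]
    - [[0,0.018,0.018],0,0]
    - [[0,0.018,0.018],0,0]
  force: 30

```text
time_s: 5.18
position: [0.558, 0.0995, 0.2235]
ee_rot: [0.001, 1.0, 0.018, -0.003]
contact_force: [-0.4, 5.9, 7.9]
opening: 0.0394
```

Run:
```python
from h import *
st()
```

```text
t 5.17 grip [0.557  0.099  0.0688] yaw(deg) of tool x 2.1 zt [-0.007 -0.003 -1.   ] open 0.0394 F [-0.4  5.9  7.9]
```

Call:
play_rows:
  increments:
    - [[0,0.008,-0.001],0,0]
    - [[0,0.015,-0.003],0,0]
    - [[0,0.023,-0.003],0,0]
    - [[0,0.031,-0.003],0,0]
    - [[0,0.031,-0.003],0,0]
  force: 30

```text
time_s: 5.8
position: [0.5593, 0.0678, 0.2266]
ee_rot: [0.002, 1.0, 0.018, -0.003]
contact_force: [0.1, 1.8, 3.1]
opening: 0.0398
```

Run:
```python
from h import *
st()
w=r.capture("wrist");a=r.capture("scene");cv2.imwrite("pics/g.png",np.hstack([cv2.resize(w,(400,300)),cv2.resize(a[100:220,220:380],(400,300))])[:,:,::-1])
```

```text
t 5.8 grip [0.5583 0.0673 0.0719] yaw(deg) of tool x 2.1 zt [-0.006 -0.003 -1.   ] open 0.0398 F [0.1 1.8 3.1]
```

View pics/g.png

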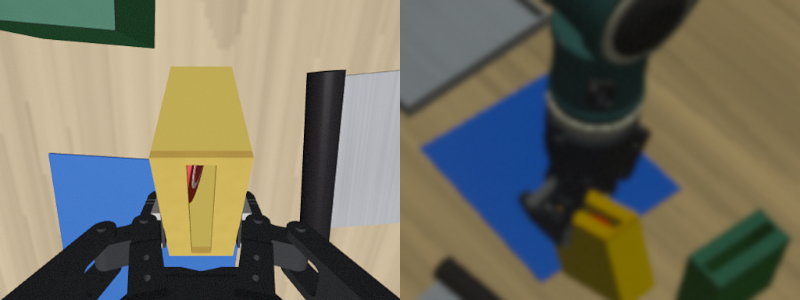

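Call:
play_rows:
  increments:
    - [[0,0.008,0.001],0,0]
    - [[0,0.015,0.003],0,0]
    - [[0,0.023,0.005],0,0]
    - [[0,0.031,0.009],0,0]
    - [[0,0.031,0.009],0,0]

```text
time_s: 6.52
position: [0.5603, 0.0357, 0.2173]
ee_rot: [0.002, 1.0, 0.018, -0.003]
contact_force: [0.7, 1.8, 0.8]
opening: 0.0396
```

Run:
```python
from h import *
s,g,y=st()
w=r.capture("wrist");np.save("w2.npy",w);cv2.imwrite("pics/h.png",w[:,:,::-1])
hsv=cv2.cvtColor(w,cv2.COLOR_RGB2HSV);m=cv2.inRange(hsv,(18,60,80),(35,255,255))
c=max(cv2.findContours(m,0,1)[0],key=cv2.contourArea);ap=cv2.approxPolyDP(c,5,True)[:,0];print(ap.tolist())
# predict corners for tilt
yt=np.array([np.sin(y),-np.cos(y),0]);xt=np.array([np.cos(y),np.sin(y),0]);z=np.array([0,0,1.])
for th in(30,40,48,55):
    t=np.radians(th);ux=yt*np.cos(t)-z*np.sin(t);uz=yt*np.sin(t)+z*np.cos(t)
    print(th,[proj("wrist",g+ux*a+uz*b+xt*-.02).round().tolist() for a,b in((28,16),(-58,16),(-58,-70))for a,b in[(a/1e3,b/1e3)]])
```

```text
t 6.53 grip [0.5592 0.0349 0.0626] yaw(deg) of tool x 2.0 zt [-0.007 -0.005 -1.   ] open 0.0396 F [0.7 1.8 0.8]
[[0, 0], [0, 383], [71, 327], [43, 151], [191, 160], [183, 290], [219, 304], [295, 304], [335, 288], [335, 274], [360, 290], [381, 281], [511, 381], [511, 256], [442, 261], [437, 281], [407, 283], [394, 272], [408, 30], [461, 17], [468, 22], [466, 32], [509, 28], [511, 0]]
30 [[217.0, 321.0], [187.0, 227.0], [215.0, 82.0]]
40 [[218.0, 313.0], [183.0, 262.0], [210.0, 70.0]]
48 [[219.0, 305.0], [182.0, 293.0], [205.0, 65.0]]
55 [[220.0, 299.0], [181.0, 320.0], [200.0, 63.0]]
```

Call:
play_rows:
  increments:
    - [[0,0.004,0.001],0,0]
    - [[0,0.004,0.001],0,1]
    - [[0,0.004,0.0],0,1]
    - [[0,0.004,-0.002],0,1]
    - [[0,0.004,-0.02],0,1]
    - [[0,0.004,-0.06],0,1]
    - [[0,0.004,-0.1],0,1]

```text
time_s: 7.45
position: [0.561, 0.0323, 0.3194]
ee_rot: [0.002, 1.0, 0.018, -0.003]
contact_force: [0.1, 0.3, 0.3]
opening: 0.0852
```

Run:
```python
from h import *
s,g,y=st()
w=r.capture("wrist");np.save("w3.npy",w);cv2.imwrite("pics/i.png",w[:,:,::-1])
```

```text
t 7.45 grip [0.5601 0.0315 0.1647] yaw(deg) of tool x 2.0 zt [-0.006 -0.005 -1.   ] open 0.0852 F [0.1 0.3 0.3]
```

View pics/i.png

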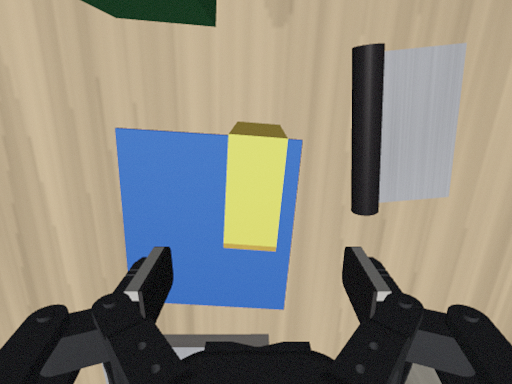

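Run:
```python
from h import *
P=np.array([ray("wrist",p,.089)[:2] for p in((229,136),(287,138),(276,249),(224,244))]);c=P.mean(0)
d=P[2]+P[3]-P[0]-P[1];d/=np.linalg.norm(d);print(P.round(3),c.round(4),d,np.linalg.norm(P[0]-P[3]),np.linalg.norm(P[0]-P[1]))
a=np.degrees(np.arctan2(d[1],d[0]))
M=np.array([ray("wrist",p,.003)[:2] for p in((116,128),(302,140),(284,309))]);print("mat",M.round(3))
t=c+.016*d;to([*t,.079],a+90)
```

```text
[[ 0.543  0.082]
 [ 0.583  0.082]
 [ 0.58  -0.004]
 [ 0.54  -0.001]] [0.5615 0.0396] [-0.03705086 -0.99931338] 0.08354583296215266 0.03990111018300721
mat [[ 0.426  0.073]
 [ 0.607  0.068]
 [ 0.602 -0.134]]
t 7.5 grip [0.5633 0.0315 0.1701] yaw(deg) of tool x 2.0 zt [ 0.002 -0.003 -1.   ] open 0.0855 F [2.  0.1 2.9]
shift [-0.0029  0.0074  0.0911] turn scaled 0.069  alt -2.931
```

Call:
play_rows:
  increments:
    - [[-0.003,0.007,0.04],0.07,1]
    - [[-0.003,0.007,0.091],0.07,1]
    - [[-0.003,0.007,0.091],0.07,1]
    - [[-0.003,0.007,0.091],0.07,0]
    - [[-0.003,0.007,0.091],0.07,0]
    - [[-0.003,0.007,0.091],0.07,0]
    - [[-0.003,0.007,0.08],0.07,0]
    - [[-0.003,0.007,0.06],0.07,0]
  force: 35

```text
time_s: 8.5
position: [0.56, 0.0246, 0.2654]
ee_rot: [0.002, 1.0, -0.019, 0.001]
contact_force: [0.4, 0.1, -1.4]
opening: 0.0392
```

Run:
```python
from h import *
s,g,y=st()
w=r.capture("wrist");np.save("w4.npy",w);
hsv=cv2.cvtColor(w,cv2.COLOR_RGB2HSV);m=cv2.inRange(hsv,(22,90,80),(35,255,255));m[:,:180]=0;m[:,345:]=0
c=max(cv2.findContours(m,0,1)[0],key=cv2.contourArea);ap=cv2.approxPolyDP(c,5,True)[:,0];print(ap.tolist())
yt=np.array([np.sin(y),-np.cos(y),0]);xt=np.array([np.cos(y),np.sin(y),0]);z=np.array([0,0,1.])
for b in(.012,.016,.02):print(b,[proj("wrist",g+yt*a+z*b+xt*-.02).round().tolist() for a in(.028,-.058)])
```

```text
t 8.5 grip [0.5601 0.0241 0.1107] yaw(deg) of tool x -2.2 zt [ 0.001 -0.003 -1.   ] open 0.0392 F [ 0.4  0.1 -1.4]
[[285, 125], [226, 126], [206, 149], [217, 324], [299, 323], [306, 148]]
0.012 [[210.0, 328.0], [199.0, 153.0]]
0.016 [[209.0, 335.0], [197.0, 155.0]]
0.02 [[207.0, 342.0], [195.0, 157.0]]
```

Call:
play_rows:
  increments:
    - [[0,-0.045,0],0,0]
    - [[0,-0.089,0],0,0]
    - [[0,-0.089,0.015],0,0]
    - [[0,-0.089,0.03],0,0]
    - [[0,-0.087,0.037],0,0]
    - [[0,-0.081,0.037],0,0]
    - [[0,-0.075,0.037],0,0]
    - [[0,-0.071,0.037],0,0]
  force: 30

```text
time_s: 9.55
position: [0.5644, 0.0954, 0.2317]
ee_rot: [0.0, 1.0, -0.02, 0.003]
contact_force: [-0.9, 5.9, 5.5]
opening: 0.0396
```

Run:
```python
from h import *
s,g,y=st()
```

```text
t 9.55 grip [0.5654 0.0953 0.077 ] yaw(deg) of tool x -2.3 zt [ 0.007 -0.001 -1.   ] open 0.0396 F [-0.9  5.9  5.5]
```

Call:
play_rows:
  increments:
    - [[0,0.011,-0.001],0,0]
    - [[0,0.022,-0.003],0,0]
    - [[0,0.034,-0.002],0,0]
    - [[0,0.045,-0.001],0,0]
    - [[0,0.056,0.003],0,0]
    - [[0,0.066,0.008],0,0]
    - [[0,0.072,0.011],0,0]
    - [[0,0.072,0.011],0,0]

```text
time_s: 10.55
position: [0.5615, 0.0224, 0.2202]
ee_rot: [0.001, 1.0, -0.02, 0.003]
contact_force: [0.5, 0.9, -1.8]
opening: 0.0396
```

```bash
cat >> h.py <<'E'
def tilt(lead=.027,top=.009):
    s,g,y=st();w=r.capture("wrist");np.save("w.npy",w)
    hsv=cv2.cvtColor(w,cv2.COLOR_RGB2HSV);m=cv2.inRange(hsv,(22,90,60),(35,255,255));m[:,:170]=0;m[:,345:]=0
    c=max(cv2.findContours(m,0,1)[0],key=cv2.contourArea);print(cv2.approxPolyDP(c,4,True)[:,0].tolist())
    yt=np.array([np.sin(y),-np.cos(y),0]);xt=np.array([np.cos(y),np.sin(y),0]);z=np.array([0,0,1.])
    for th in(0,20,40,48,55):
        t=np.radians(th);ux=yt*np.cos(t)-z*np.sin(t);uz=yt*np.sin(t)+z*np.cos(t)
        print(th,[proj("wrist",g+ux*a+uz*b+xt*-.02).round().tolist() for a,b in((lead,top),(lead-.086,top),(lead-.086,top-.086))])
    return w
E
python3 -c "
from h import *
w=tilt();cv2.imwrite('pics/j.png',w[:,:,::-1])"
```

```text
t 10.55 grip [0.5624 0.0221 0.0655] yaw(deg) of tool x -2.3 zt [ 0.006 -0.002 -1.   ] open 0.0396 F [ 0.5  0.9 -1.8]
[[203, 23], [181, 266], [216, 283], [299, 283], [333, 267], [312, 23]]
0 [[214.0, 327.0], [204.0, 150.0], [225.0, 126.0]]
20 [[217.0, 315.0], [196.0, 181.0], [220.0, 89.0]]
40 [[219.0, 299.0], [188.0, 238.0], [211.0, 59.0]]
48 [[219.0, 292.0], [186.0, 267.0], [206.0, 50.0]]
55 [[220.0, 286.0], [185.0, 294.0], [200.0, 45.0]]
```

Call:
play_rows:
  increments:
    - [[0,0,-0.05],0,0]
    - [[-0.01,0.05,-0.06],0,0]
    - [[-0.02,0.11,-0.06],0,0]
    - [[-0.04,0.17,-0.06],0,0]
    - [[-0.06,0.23,-0.06],0,0]
    - [[-0.064,0.29,-0.06],0,0]
    - [[-0.064,0.325,-0.06],0,0]
    - [[-0.064,0.325,-0.06],0,0]
  force: 40

```text
time_s: 11.6
position: [0.4824, -0.3033, 0.2805]
ee_rot: [0.002, 1.0, -0.023, 0.002]
contact_force: [0.2, 0.3, -2.1]
opening: 0.0397
```

```bash
python3 -c "
from h import *
w=tilt();a=r.capture('scene');cv2.imwrite('pics/k.png',np.hstack([cv2.resize(w,(400,300)),cv2.resize(a[20:200,120:360],(400,300))])[:,:,::-1])"
```

```text
t 11.6 grip [ 0.4832 -0.304   0.1258] yaw(deg) of tool x -2.6 zt [ 0.005 -0.005 -1.   ] open 0.0397 F [ 0.2  0.3 -2.1]
[[203, 23], [181, 266], [216, 283], [301, 282], [333, 266], [312, 24]]
0 [[213.0, 332.0], [203.0, 157.0], [225.0, 130.0]]
20 [[216.0, 319.0], [194.0, 188.0], [219.0, 94.0]]
40 [[218.0, 303.0], [186.0, 247.0], [210.0, 65.0]]
48 [[218.0, 296.0], [184.0, 276.0], [205.0, 57.0]]
55 [[219.0, 290.0], [183.0, 302.0], [200.0, 52.0]]
```

View pics/k.png

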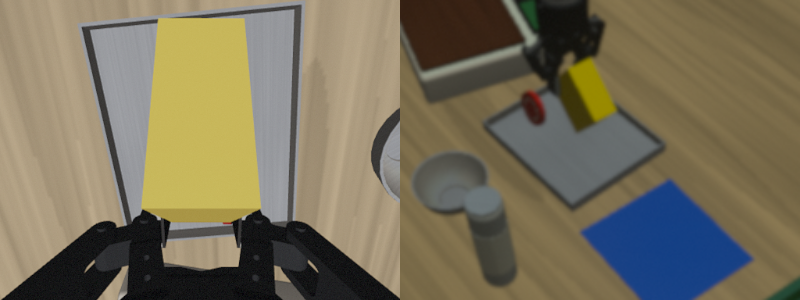

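Run:
```python
from h import *
def red(n):
    b=r.capture(n);h=cv2.cvtColor(b,cv2.COLOR_RGB2HSV);m=cv2.inRange(h,(0,140,70),(6,255,255))|cv2.inRange(h,(172,140,70),(180,255,255))
    if n=="scene": m[:, :90]=0; m[150:]=0
    else: m[:190]=0;m[:,400:]=0
    k,l,s,c=cv2.connectedComponentsWithStats(m);i=1+s[1:,4].argmax() if k>1 else 0
    print(n,c[i].round(1),s[i] if i else None,[ray(n,c[i],z)[:2].round(3).tolist() for z in(.007,.033,.1)] if i else"");return b
for n in("scene","top","scene","top"):b=red(n)
st()
```

```text
scene [197.3  77.7] [192  72  10  14  48] [[0.487, -0.42], [0.501, -0.395], [0.538, -0.33]]
top [255.5 191.5] None 
scene [196.6  79. ] [191  74  12  14  54] [[0.492, -0.417], [0.506, -0.392], [0.542, -0.328]]
top [255.5 191.5] None 
t 11.9 grip [ 0.4854 -0.2982  0.1256] yaw(deg) of tool x -2.2 zt [ 0.005 -0.001 -1.   ] open 0.0396 F [-0.7 -0.2 -2.1]
```

Call:
play_rows:
  increments:
    - [[0,0,0],0,0]
    - [[0,0,-0.01],0,0]
    - [[0,0,-0.03],0,0]
    - [[0,0,-0.05],0,0]
    - [[0,0,-0.06],0,0]

```text
time_s: 12.52
position: [0.4844, -0.2981, 0.342]
ee_rot: [0.001, 1.0, -0.019, 0.004]
contact_force: [0.3, 1.3, -2.1]
opening: 0.0395
```

Run:
```python
from h import *
s,g,y=st()
a=r.capture("scene");b=r.capture("top");w=r.capture("wrist")
cv2.imwrite("pics/l.png",np.vstack([np.hstack([cv2.resize(a[40:130,140:260],(400,300),interpolation=2),cv2.resize(b[180:285,290:430],(400,300),interpolation=2)]),np.hstack([cv2.resize(w,(400,300)),np.zeros((300,400,3),np.uint8)])])[:,:,::-1])
```

```text
t 12.53 grip [ 0.4856 -0.2984  0.1873] yaw(deg) of tool x -2.2 zt [ 0.008 -0.002 -1.   ] open 0.0395 F [ 0.3  1.3 -2.1]
```

View pics/l.png

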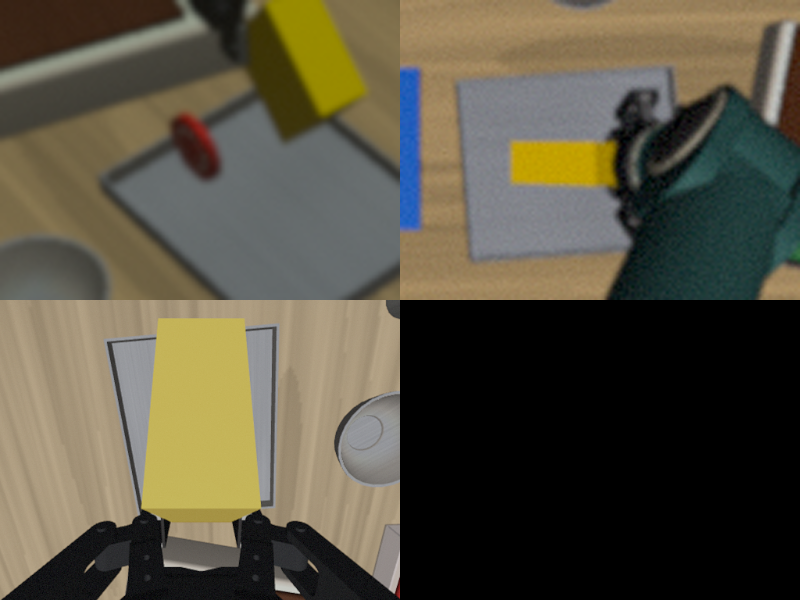

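Call:
play_rows:
  increments:
    - [[0,-0.04,0],0,0]
    - [[0,-0.1,0],0,0]
    - [[0,-0.16,0],0,0]
    - [[0,-0.22,0],0,0]
    - [[0,-0.25,0],0,0]
    - [[0,-0.26,0],0,0]

```text
time_s: 13.42
position: [0.4937, -0.0359, 0.3397]
ee_rot: [0.001, 1.0, -0.017, 0.002]
contact_force: [0.1, -0.8, -1.8]
opening: 0.0396
```

Run:
```python
from h import *
s,g,y=st()
a=r.capture("scene");b=r.capture("top")
for n,im in(("scene",a),("top",b)):
    h=cv2.cvtColor(im,cv2.COLOR_RGB2HSV);m=cv2.inRange(h,(0,120,60),(8,255,255))|cv2.inRange(h,(170,120,60),(180,255,255))
    if n=="scene": m[:, :150]=0; m[:,250:]=0;m[130:]=0;m[:60]=0
    else: m[:190]=0;m[:,415:]=0;m[:,290:]&=255;m[:,:290]=0;m[290:]=0
    k,l,st_,c=cv2.connectedComponentsWithStats(m);
    for i in range(1,k):
        if st_[i,4]>8:print(n,c[i].round(1),st_[i])
cv2.imwrite("pics/m.png",np.hstack([cv2.resize(a[40:130,140:260],(400,300),interpolation=2),cv2.resize(b[180:285,290:430],(400,300),interpolation=2)])[:,:,::-1])
```

```text
t 13.43 grip [ 0.4945 -0.0361  0.185 ] yaw(deg) of tool x -1.9 zt [ 0.005 -0.001 -1.   ] open 0.0396 F [ 0.1 -0.8 -1.8]
scene [199.1  80.7] [192  74  13  17  86]
top [376.8 226.9] [368 226  19   3  40]
```

View pics/m.png

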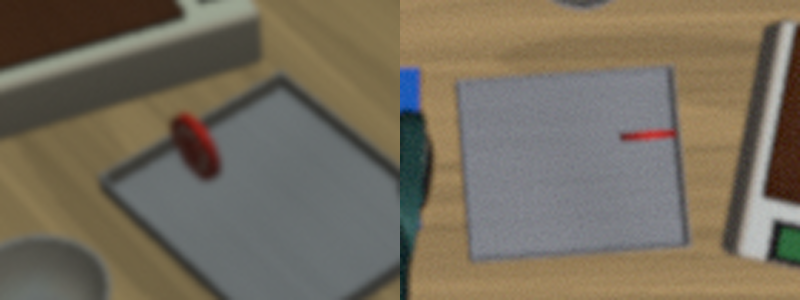

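Call:
play_rows:
  increments:
    - [[-0.016,0,0.05],0,0]
    - [[-0.016,0,0.09],0,0]
    - [[-0.016,0,0.112],0,0]
    - [[-0.016,0,0.114],0,0]
    - [[-0.016,0,0.114],0,1]
    - [[-0.016,0,0.114],0,1]
    - [[-0.016,0,0.112],0,1]
    - [[-0.016,0,0.11],0,1]

```text
time_s: 14.52
position: [0.4787, -0.0372, 0.2306]
ee_rot: [0.001, 1.0, -0.018, 0.003]
contact_force: [-1.1, 0.8, 0.4]
opening: 0.0857
```

Call:
play_rows:
  increments:
    - [[0,0,-0.03],0,1]
    - [[0,0,-0.07],0,1]
    - [[0,0,-0.1],0,1]
    - [[0,0,-0.1],0,1]

```text
time_s: 15.02
position: [0.4788, -0.037, 0.3329]
ee_rot: [0.0, 1.0, -0.018, 0.006]
contact_force: [0.1, 0.8, -0.3]
opening: 0.0853
```

Run:
```python
from h import *
s,g,y=st()
w=r.capture("wrist");np.save("w5.npy",w)
h=cv2.cvtColor(w,cv2.COLOR_RGB2HSV)
m=cv2.inRange(h,(20,60,60),(38,255,255));k,l,S,c=cv2.connectedComponentsWithStats(m)
m=cv2.inRange(h,(20,120,60),(38,255,255))
for q in sorted(cv2.findContours(m,0,1)[0],key=cv2.contourArea)[-2:]:
    print(cv2.contourArea(q),cv2.approxPolyDP(q,4,True)[:,0].tolist())
    for p in cv2.approxPolyDP(q,4,True)[:,0]: print(p,ray("wrist",p,.089)[:2].round(3),ray("wrist",p,.003)[:2].round(3))
cv2.imwrite("pics/n.png",w[:,:,::-1])
```

```text
t 15.03 grip [ 0.4806 -0.0371  0.1782] yaw(deg) of tool x -2.0 zt [ 0.012 -0.001 -1.   ] open 0.0853 F [ 0.1  0.8 -0.3]
20.0 [[239, 190], [236, 193], [243, 198]]
[239 190] [ 0.468 -0.026] [ 0.462 -0.055]
[236 193] [ 0.465 -0.029] [ 0.459 -0.058]
[243 198] [ 0.471 -0.033] [ 0.466 -0.064]
3814.5 [[234, 139], [227, 158], [278, 156], [273, 170], [279, 169], [278, 180], [270, 182], [266, 170], [270, 173], [264, 176], [274, 187], [269, 194], [266, 186], [249, 198], [245, 191], [254, 189], [247, 186], [242, 203], [236, 198], [229, 201], [229, 195], [235, 195], [228, 192], [234, 189], [228, 187], [228, 179], [230, 257], [276, 257], [279, 154], [272, 139]]
[234 139] [0.466 0.012] [ 0.46  -0.001]
[227 158] [ 0.461 -0.002] [ 0.452 -0.02 ]
[278 156] [ 0.498 -0.001] [ 0.504 -0.02 ]
[273 170] [ 0.494 -0.012] [ 0.498 -0.034]
[279 169] [ 0.498 -0.011] [ 0.505 -0.033]
[278 180] [ 0.497 -0.02 ] [ 0.503 -0.045]
[270 182] [ 0.491 -0.021] [ 0.495 -0.047]
[266 170] [ 0.489 -0.012] [ 0.491 -0.034]
[270 173] [ 0.491 -0.014] [ 0.495 -0.037]
[264 176] [ 0.487 -0.016] [ 0.489 -0.04 ]
[274 187] [ 0.494 -0.025] [ 0.499 -0.053]
[269 194] [ 0.49 -0.03] [ 0.494 -0.06 ]
[266 186] [ 0.488 -0.024] [ 0.491 -0.051]
[249 198] [ 0.475 -0.033] [ 0.472 -0.064]
[245 191] [ 0.472 -0.027] [ 0.468 -0.056]
[254 189] [ 0.479 -0.026] [ 0.478 -0.054]
[247 186] [ 0.474 -0.023] [ 0.471 -0.051]
[242 203] [ 0.47  -0.037] [ 0.464 -0.069]
[236 198] [ 0.465 -0.033] [ 0.458 -0.064]
[229 201] [ 0.46  -0.035] [ 0.451 -0.067]
[229 195] [ 0.46 -0.03] [ 0.451 -0.06 ]
[235 195] [ 0.465 -0.03 ] [ 0.457 -0.06 ]
[228 192] [ 0.46  -0.028] [ 0.45  -0.056]
[234 189] [ 0.464 -0.025] [ 0.457 -0.053]
[228 187] [ 0.46  -0.024] [ 0.451 -0.051]
[228 179] [ 0.46  -0.017] [ 0.451 -0.042]
[230 257] [ 0.457 -0.083] [ 0.447 -0.135]
[276 257] [ 0.495 -0.085] [ 0.5   -0.137]
[279 154] [0.498 0.   ] [ 0.505 -0.018]
[272 139] [0.493 0.011] [ 0.498 -0.002]
```

Call:
play_rows:
  increments:
    - [[-0.04,0.005,0],0,0.3]
    - [[-0.064,0.005,0],0,0]
    - [[-0.064,0.005,0],0,0]
    - [[-0.064,0.005,0.0],0,0]
    - [[-0.064,0.005,0.05],0,0]
    - [[-0.064,0.005,0.09],0,0]
    - [[-0.064,0.005,0.092],0,0]
    - [[-0.064,0.005,0.092],0,0]

```text
time_s: 16.08
position: [0.4157, -0.0399, 0.2394]
ee_rot: [0.001, 1.0, -0.018, 0.005]
contact_force: [-0.5, -0.8, -0.3]
opening: -0.0002
```

Run:
```python
from h import *
st()
```

```text
t 16.07 grip [ 0.4173 -0.0401  0.0847] yaw(deg) of tool x -2.0 zt [ 0.01  -0.001 -1.   ] open -0.0002 F [-0.5 -0.8 -0.3]
```

Nothing touched so far; push +x.

Call:
play_rows:
  increments:
    - [[0.015,0,0],0,0]
    - [[0.025,0,0],0,0]
    - [[0.036,0,0],0,0]
    - [[0.047,0,0],0,0]
    - [[0.058,0,0],0,0]
    - [[0.066,0,0],0,0]
    - [[0.066,0,0],0,0]
    - [[0.066,0,0],0,0]

```text
time_s: 17.08
position: [0.4814, -0.0423, 0.2399]
ee_rot: [0.001, 1.0, -0.018, 0.004]
contact_force: [0.1, -0.3, -0.0]
opening: 0.0002
```

Call:
play_rows:
  increments:
    - [[0,0,-0.04],0,0]
    - [[0,0,-0.1],0,0]
    - [[0,0,-0.15],0,0]
    - [[0,0,-0.2],0,0]
    - [[-0.02,0,-0.22],0,0]
    - [[-0.02,0,-0.22],0,0]

```text
time_s: 17.82
position: [0.4585, -0.0415, 0.461]
ee_rot: [-0.0, 1.0, -0.018, 0.006]
contact_force: [-1.2, 0.0, -0.1]
opening: 0.0002
```

Run:
```python
from h import *
s,g,y=st()
a=r.capture("scene");b=r.capture("top");w=r.capture("wrist")
cv2.imwrite("pics/o.png",np.vstack([np.hstack([cv2.resize(a[40:240,140:400],(400,300),interpolation=2),cv2.resize(b[150:285,210:410],(400,300),interpolation=2)]),np.hstack([cv2.resize(w,(400,300)),cv2.resize(b,(400,300))])])[:,:,::-1])
h=cv2.cvtColor(w,cv2.COLOR_RGB2HSV);m=cv2.inRange(h,(20,90,60),(38,255,255))
q=max(cv2.findContours(m,0,1)[0],key=cv2.contourArea)
for p in cv2.boxPoints(cv2.minAreaRect(q)):print(p,ray("wrist",p,.043)[:2].round(3),ray("wrist",p,.003)[:2].round(3))
```

```text
t 17.82 grip [ 0.4604 -0.0414  0.3063] yaw(deg) of tool x -2.0 zt [ 0.012  0.001 -1.   ] open 0.0002 F [-1.2  0.  -0.1]
[285.74237 186.94385] [ 0.5   -0.086] [ 0.504 -0.099]
[286.88025 120.94621] [0.502 0.002] [ 0.506 -0.002]
[358.04877 122.17325] [ 0.593 -0.003] [ 0.607 -0.007]
[356.9109  188.17088] [ 0.598 -0.091] [ 0.612 -0.105]
```

View pics/o.png

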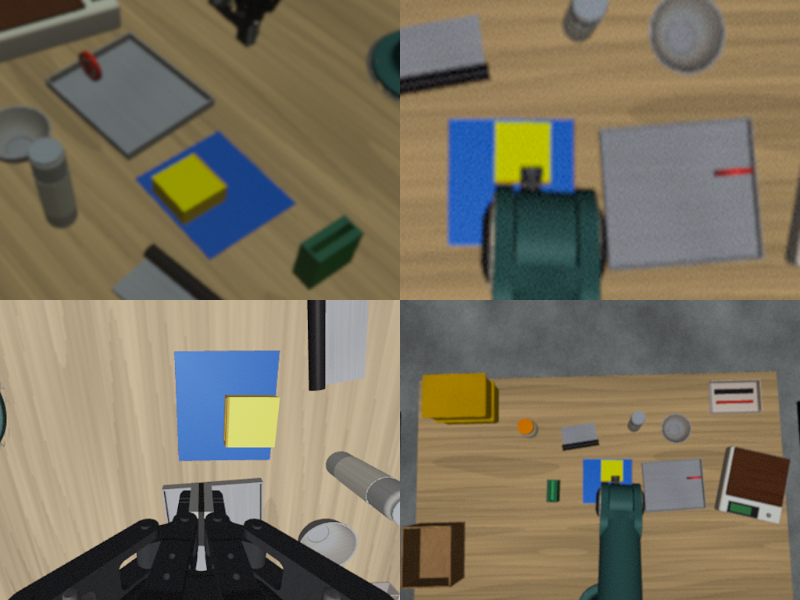

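```bash
python3 -c "
from bench import r
print(r.job_done())"
```

```text
the job is handed in; nothing more can be done
None
```

The yellow box is empty and lying on its side on the mat, the token is in the tray, and the job is handed in after about 18 s of robot time. No verdict comes back, so this rests on my own last checks.

**What I did:**
- **First lay-down:** The tool could only point down. I gripped the box near its top and rolled it over the mat's 3 mm edge to 48° in the grip. A first try on the bare bench only slid it. I then let go, and it fell onto its side on the mat.
- **Fresh grip and tip:** I regripped it, rolled it the same way to about 50° past level, slot down, and carried it over the tray.
- **Token out:** The stop over the tray threw the token out, so I did no deliberate shaking, and the box was never fully upside down over the tray.
- **Final lay-down:** I set the box slot-down on the mat, released it, and pushed it over with closed fingers.

**What the last checks showed:**
- **Box:** It lies flat on the mat, centre about (0.546, -0.044) and about 30 mm from the mat's centre, with the gripper well clear.
- **Token:** It stands still on its rim inside the tray, against the tray's -y edge. The fingers were never near it. I worked out its centre height (about 33 mm) from that upright pose rather than measuring it. Because it is on edge rather than flat, it is easier to disturb.
- **Other things:** By eye, the green box, can, jar, scraper and bowl are where they started. I did not measure them.

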